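# Lock the bench fence's stop with a T-handle hex key

## Robot

A 7-joint arm with a two-finger parallel gripper is mounted at the origin on the work surface. World frame = base frame: x ahead of the robot, y to its left, z up, the work surface at z = 0. Lengths are in m, angles in rad, forces in N, time in s.
With the tool pointing down it reaches from about 0.425 to 0.875 m from the base axis. Payload 4.7 kg.
Tool frame: the origin (TCP) lies midway between the tips of the shut fingers; the grasp point (between the pads) lies r.grip_depth behind it (r.grip_depth is the distance from the TCP to the grasp point, in m); z points along the fingers, y is the line along which they close (so a half turn about z gives the same grasp; the last joint's range is limited). The gripper opens to 85 mm and grips with 20 to 120 N. Pads are 22 mm wide; open, the fingers measure 114 mm over their backs; the gripper's body (76 mm by 85 mm) begins 54 mm behind the grasp point. The pads swing forward as they close: fully open they stand 13 mm farther back than shut.
Start: joints at [-1.242, 0.321, -0.07, 1.45, 0.023, 1.371, -0.057], TCP at [0.201, 0.618, 0.231] pointing down, gripper open.
Joint ranges: [-2.86, 2.86], [-0.3, 2.09], [-1.38, 1.24], [0.06, 2.45], [-1.56, 4.7], [0.09, 2.05], [-2.69, 2.69]. Speed limits (rad/s): [2.57, 2.57, 3.14, 3.14, 3.14, 3.14, 3.14].

## Interface

Orientations are given as [roll, pitch, yaw] about the fixed x, y, z axes, in that order (R = Rz(yaw) Ry(pitch) Rx(roll)).
In Python, from workcell import r, eyes, boxes_of, landmark_of gives the robot as it stands.
- The arm moves only by the shell command python3 -m handwheel 'ROWS' [OPENING]. ROWS is JSON, one flat list of numbers, 4 for each row, row after row: the shift along the tool's x, y, z in mm, then the turn about the tool's z in degrees. A call has 1 to 10 rows; each row shifts and turns the commanded pose from where the row before left it, along the tool's axes as they then stand; what a row does not reach is not made up. A row lasts 1/8 s, in which the tool goes at most 62.5 mm and 10.7 degrees, less where a joint would pass 70% of its speed; a pose out of reach is approached as far as the arm can. A call is refused whole if a number of a shift passes 62.5 or a number of a turn 10.7, either way. A call with a gripper value outside its range is refused whole. OPENING is the finger opening in mm, from 0 to 85.4, set as the call begins (- or left out, the last holds). The fingers move at their own pace and stop on an object; the grip force is fixed at half the most. Time passes only in rows, so rows that do not move let the fingers close. It gives the time, the measured TCP pose, the force, the opening and the grip force at its end, in the units of the state.
- r.sense(): the state, without advancing time (a new reading comes with each control period).
- eyes.get_image(name): name is "scene" or "top" or "wrist"; returns a dict with "color" (384x512x3 uint8, red, green, blue), "mtx" (3x3 intrinsics, pixels), "R" (3x3) and "t" (3): a world point X has camera coordinates R X + t; the wrist camera has in their place "T_tool_cam" (4x4, takes a point from camera to tool coordinates, whose origin is the TCP and whose axes are the flange's). Camera axes: x right, y down, z forward; pixel columns grow to the right and rows downward; lengths in m; the calibration is good to about 2 mm. A picture is of the moment at which its call begins: read the wrist's pose just before it. There is no depth.
- r.finish_job(): hands the job in; it is judged then, once.
Trained networks look in a picture, given as the dict that the camera call returned (one of the last four; its "shot" number tells which), for a name from the list of things; names that differ only in an ending like _2 or _b are one class to them, and where a whole thing is asked for, a point or a joint stands for the part that bears it (a point fixed in the world has none). Each returns a list of dicts, best first, with "confidence" (0 to 1); they miss things now and then, are a little off and sometimes report something else, mostly with a low value. They report only what shows in the picture. A call takes as long as a camera call. They do not tell look-alikes from the thing itself.
- boxes_of(picture, name): "extent" ([centre column, centre row, width, height] in pixels, round what is visible of it).
- landmark_of(picture, name): "at" ([column, row] in pixels: a listed point, or the origin of a listed thing).
The state is a dict: "time": time; "joint_pos": joint angles; "qd": joint speeds; "joint_efforts": joint torques, N m; "position": TCP position; "tool_rot": TCP orientation; "force": force on the tool from outside, world axes, zero at the start; "wrist_torque": the same for the moment, N m; "finger_gap": finger opening in m; "gripper_force": force on a finger pad.
Only numpy, scipy, OpenCV 4.12 (cv2) and the standard library are available. Lean on these libraries where they do the work, as an engineer would, in place of code of your own. Each camera call takes 0.05 s, during which the arm holds its last target. There are 200 camera calls.

## Task

The stop on the workbench fence is loose: take the T-handle hex key out of its wooden stand, feel along the slot in the stop's foot for the lock screw's recessed hex socket, pressing gently (never above 30 N), and push the key fully home. Turn it clockwise in quarter turns, regripping the handle as you need, until the screw comes up tight against its end, then let go and leave the key standing in the socket. Leave the tape measure, battery and screwdriver alone.

Things in the scene. Friction and masses are not known exactly. Their poses are not given: they have to be found in the camera images.
- key: loose steel T-handle hex key, about 0.22 kg, upright in its stand. Origin: centre of its lower end, z up the shaft. Hexagonal shaft 16 mm across flats (18.5 over corners), flats facing its +x and -x; the lowest 2 mm are a round cone, 13 mm wide at the end, 16 mm at the top.
- key_tip (a point): the centre of the key's lower end (same as the key's origin)
- key_grip (a point): middle of the key's black cross bar, 121 mm above the tip; the bar is 20 mm wide (key x), 60 mm long (key y), 22 mm high. Grip it here across its width with 60 N or more.
- stand: wooden block bolted to the bench, 70 x 70 x 65 mm high, origin at the centre of its underside. In its middle a 21 mm square upright hole, 55 mm deep, holds the key with play at any yaw (key tip on the hole's floor, 10 mm above the bench): lift the key 60 mm to clear it.
- stop: aluminium foot bolted to the bench, 74 mm (x) by 176 mm (y), 42 mm high, origin at the centre of its underside. Past its +y end a steel stop plate (y 88 to 100 mm, 55 mm high); along its +x side the 50 mm high fence rail (x 37 to 67, y -240 to 100 mm). In its top a central slot 28 mm wide (x), 84 mm long (y), 8 mm deep.
- slot_mid (a point): middle of the slot on its flat floor, 34 mm above the bench, axes as the stop. In the floor, flush, is the dark round screw head, 27 mm wide, with a sharp-edged hex socket 17.5 mm across flats, 22 mm deep. The socket lies on the slot's centre line (x = 0) but anywhere within 22 mm of the middle along y: not measured, feel for it. Home = key tip 22 mm below this point.
- screw (a joint): angle of the lock screw (rad), grows as it is turned clockwise seen from above (tightened); starts at 0 to 0.4, hard end at 4.0 = tight. The key enters when its yaw = the stop's yaw minus this angle, plus any multiple of 60 degrees, within about 10 degrees; it has about 11 degrees of play each way. Turning takes about 0.25 N m; it stays where left.
- tape: loose yellow tape measure, 62 x 38 mm, 58 mm high, origin at the centre of its underside; leave alone
- battery: loose black cordless tool battery, 75 x 110 mm, 60 mm high, origin at the centre of its underside; leave alone
- driver: loose screwdriver, 200 mm long, lying on the bench; leave alone
Mind the look-alikes: they are no part of the job. Several things have the shape of the key; the one meant has the colours described above.

How it is judged:
On the way, in this order (a step that is already met when the one before it is completed fails the run):
1. the key is fully home in the socket, before the screw has been turned far (z of key_tip in the frame of slot_mid below -0.016 m and horizontal distance between key_tip and slot_mid below 0.028 m and angle between key's own z axis and vertical below 0.15 rad and value of joint screw below 3 rad), for 0.2 s.
2. the screw is turned tight with the key in it (value of joint screw above 3.8 rad and z of key_tip in the frame of slot_mid below -0.016 m), for 0.2 s.
At the end, for the whole second after the job is handed in: the lock screw is turned to its end (at least 3.8 of 4.0 rad), and the key stands released, at rest and upright (within 0.15 rad) in the socket, its tip at least 16 mm below the slot floor; the bystanders are where they were (within 30 mm) (all of step 2 and horizontal distance between key_tip and slot_mid below 0.028 m and angle between key's own z axis and vertical below 0.15 rad and linear speed of key below 0.02 m/s); the robot touches nothing.
It fails at once if while the key is not yet well into the socket, it presses on the stop's foot, the slot floor or the screw with more than 30 N (contact force between key and stop above 30 N and z of key_tip in the frame of slot_mid above -0.012 m).
It fails at once if the tape measure, the battery or the screwdriver is moved by more than 30 mm (distance of any of tape, battery, driver from where it was at the start of the episode above 0.03 m).
It also fails if it takes over 72 s, if anything falls off the work surface, if the arm or the gripper's body presses on something with over 40 N, if the wrist force passes 120 N, or if a joint passes its speed limit or range.

## Working session

There is one attempt and no reset: what is moved stays moved. The work goes in short steps, Python scripts to look and compute and a shell command to move; the robot and the scene stay as the last step left them, time stands still between calls to the robot, and variables do not carry over. Pictures are saved under pics/ and viewed, at most 10 in all, crops included, and the job is handed in when it is done.

```bash
mkdir -p pics; ls; cat > h.py <<'E'
import numpy as np, cv2
from workcell import r, eyes, boxes_of, landmark_of
E
python3 - <<'E'
from h import *
s=r.sense();print({k:np.round(v,3).tolist() for k,v in s.items()}, r.grip_depth)
ims=[]
for n in ("scene","top"):
    p=eyes.get_image(n);ims.append(p["color"])
    np.savez(n+".npz",**{k:p[k] for k in("color","mtx","R","t")})
    for o in ("key","stand","stop","tape","battery","driver"):
        print(n,o,[(np.round(b["extent"]).tolist(),round(b["confidence"],2)) for b in boxes_of(p,o)])
    for o in("key_tip","key_grip","slot_mid","stop","stand"):
        print(n,o,[(np.round(b["at"],1).tolist(),round(b["confidence"],2)) for b in landmark_of(p,o)])
cv2.imwrite("pics/a.png",cv2.resize(np.hstack(ims)[:,:,::-1],(800,300)))
cv2.imwrite("pics/top.png",cv2.resize(ims[1][:,:,::-1],(800,600)))
cv2.imwrite("pics/scene.png",cv2.resize(ims[0][:,:,::-1],(800,600)))
E
```

```text
pics
{'time': 0.0, 'joint_pos': [-1.242, 0.322, -0.07, 1.452, 0.023, 1.371, -0.057], 'qd': [0.001, 0.001, -0.0, 0.001, 0.002, 0.002, -0.001], 'joint_efforts': [0.0, -49.357, -0.382, -31.433, 0.013, 0.011, 0.0], 'position': [0.201, 0.618, 0.23], 'tool_rot': [-3.14, 0.0, 2.827], 'force': [1.034, 0.11, -0.123], 'wrist_torque': [-0.004, -0.054, -0.009], 'gripper_force': 0.0, 'finger_gap': 0.085} 0.0187
scene key [([272.0, 154.0, 27.0, 27.0], 0.88), ([288.0, 140.0, 17.0, 39.0], 0.83), ([296.0, 183.0, 13.0, 46.0], 0.62)]
scene stand [([270.0, 174.0, 31.0, 32.0], 0.86)]
scene stop [([197.0, 280.0, 100.0, 132.0], 0.84), ([207.0, 246.0, 7.0, 6.0], 0.6), ([271.0, 151.0, 23.0, 30.0], 0.15)]
scene tape [([128.0, 259.0, 21.0, 36.0], 0.69)]
scene battery [([346.0, 217.0, 43.0, 42.0], 0.86)]
scene driver [([329.0, 153.0, 43.0, 34.0], 0.74), ([271.0, 154.0, 22.0, 26.0], 0.41)]
scene key_tip [([283.5, 155.1], 0.9), ([294.7, 202.1], 0.75)]
scene key_grip [([268.8, 144.2], 0.84), ([327.4, 158.1], 0.66), ([293.7, 169.0], 0.6), ([285.7, 123.1], 0.54), ([132.0, 262.0], 0.23)]
scene slot_mid [([201.8, 251.8], 0.55)]
scene stop [([202.5, 257.6], 0.56)]
scene stand [([270.5, 179.9], 0.57)]
top key [([163.0, 240.0, 20.0, 27.0], 0.8), ([212.0, 187.0, 20.0, 14.0], 0.69), ([200.0, 230.0, 21.0, 19.0], 0.66)]
top stand [([204.0, 230.0, 36.0, 33.0], 0.58)]
top stop [([349.0, 197.0, 130.0, 59.0], 0.77)]
top tape [([380.0, 254.0, 26.0, 28.0], 0.59)]
top battery [([208.0, 139.0, 42.0, 35.0], 0.86), ([203.0, 230.0, 20.0, 18.0], 0.43)]
top driver [([129.0, 218.0, 23.0, 59.0], 0.96)]
top key_tip [([215.1, 194.2], 0.68), ([169.4, 244.0], 0.64), ([209.0, 230.0], 0.48), ([209.8, 139.5], 0.25)]
top key_grip [([214.8, 185.1], 0.81), ([160.3, 240.7], 0.7), ([198.2, 227.4], 0.55)]
top slot_mid [([327.2, 204.4], 0.83)]
top stop [([326.4, 205.5], 0.66)]
top stand [([203.3, 230.0], 0.71), ([331.4, 204.9], 0.48)]
```

View pics/top.png

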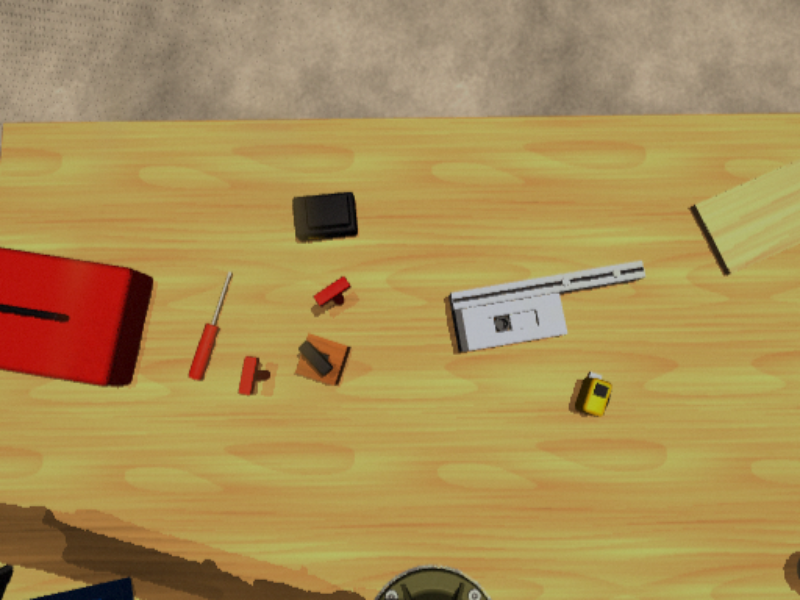

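View pics/scene.png

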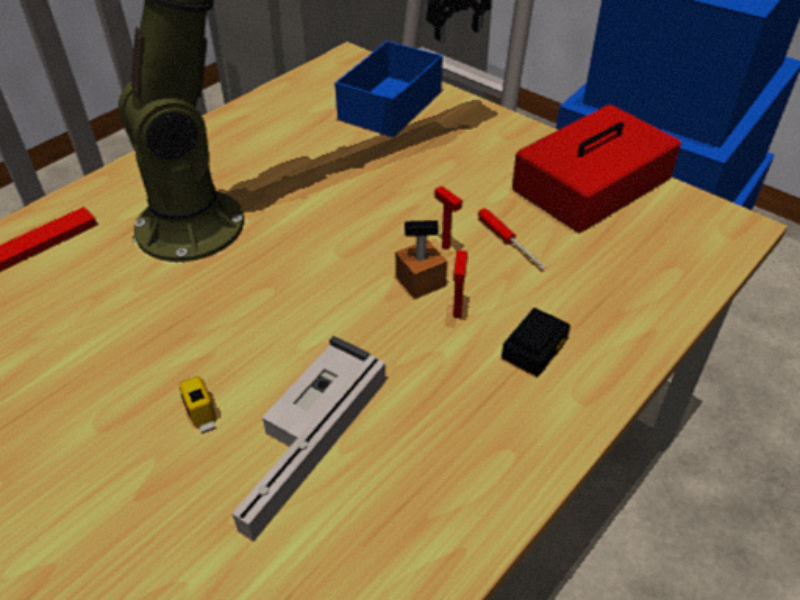

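The key look-alikes in the top view (800 px scale) are the black-barred T in the wooden stand at (315,357), a red T at (332,291) and a red T at (250,375). The black bar with the steel shaft in the stand is the one described. The stop is at (510,322), with the dark screw head visible in the slot at about (503,323), towards the plate end. I'll confirm the key in an enlarged crop and localise both.

```bash
cat >> h.py <<'E'
def back(p,uv,z):
    "world points on plane z seen at pixels uv (fixed camera)"
    uv=np.atleast_2d(np.float64(uv)); d=np.c_[uv,np.ones(len(uv))]@np.linalg.inv(p["mtx"]).T@p["R"]
    c=-p["R"].T@p["t"]; return c+d*((z-c[2])/d[:,2])[:,None]
def proj(p,X):
    c=np.atleast_2d(X)@p["R"].T+p["t"]; q=c@p["mtx"].T; return q[:,:2]/q[:,2:]
E
python3 - <<'E'
from h import *
t=np.load("top.npz");s=np.load("scene.npz")
c=t["color"]; 
a=cv2.resize(c[205:255,180:230],(400,400),interpolation=cv2.INTER_CUBIC)
b=cv2.resize(c[160:240,280:380],(400,320),interpolation=cv2.INTER_CUBIC)
cv2.imwrite("pics/crop.png",np.hstack([a,np.vstack([b,np.zeros((80,400,3),np.uint8)])])[:,:,::-1])
# black bar in the stand
m=np.zeros(c.shape[:2],np.uint8); sub=c[212:246,186:222]; m[212:246,186:222]=(sub.max(2)<75)
n,l,st,ce=cv2.connectedComponentsWithStats(m); i=1+np.argmax(st[1:,4]); ys,xs=np.where(l==i)
rc=cv2.minAreaRect(np.float32(np.c_[xs,ys])); bx=back(t,cv2.boxPoints(rc),.138); print("bar",rc,ce[i],back(t,[ce[i]],.138)); print(bx)
print("grip top-lm",back(t,[[198.2,227.4]],.131),"scene",back(s,[[268.8,144.2]],.131))
print("stand",back(t,[[203.3,230]],0),back(s,[[270.5,179.9]],0))
print("slot",back(t,[[327.2,204.4]],.034),back(s,[[201.8,251.8]],.034),"screw",back(t,[[503*.64,323*.64]],.034),back(s,[[322*.64,384*.64]],.034))
# stop corners (800px view): plate/rail end, rail far end
print("rail edge",back(t,np.array([[451,295],[643,263]])*.64,.05),"foot",back(t,np.array([[463,352],[567,334]])*.64,.042))
for k,g in(("top",t),("scene",s)):print(k,-g["R"].T@g["t"])
E
```

```text
bar ((202.84423828125, 228.2130889892578), (24.198972702026367, 11.011173248291016), 50.19443130493164) [202.61611374 229.41232227] [[0.46654864 0.18137849 0.138     ]]
[[0.48392998 0.21034539 0.138     ]
 [0.50097732 0.18967476 0.138     ]
 [0.4550607  0.15144812 0.138     ]
 [0.43823152 0.17207465 0.138     ]]
grip top-lm [[0.47179791 0.19328321 0.131     ]] scene [[0.46521769 0.18513173 0.131     ]]
stand [[0.46826347 0.19841816 0.        ]] [[4.73886972e-01 1.85003532e-01 1.11022302e-16]]
slot [[ 0.53309989 -0.14564959  0.034     ]] [[ 0.53440293 -0.1521125   0.034     ]] screw [[ 0.52690787 -0.13095441  0.034     ]] [[ 0.52877651 -0.13169531  0.034     ]]
rail edge [[ 0.57550057 -0.03957212  0.05      ]
 [ 0.62768894 -0.37657168  0.05      ]] foot [[ 0.47689456 -0.05864178  0.042     ]
 [ 0.50576763 -0.23987697  0.042     ]]
top [0.44345688 0.05176722 1.08084836]
scene [ 1.13117719 -0.61655659  0.98641318]
```

View pics/crop.png

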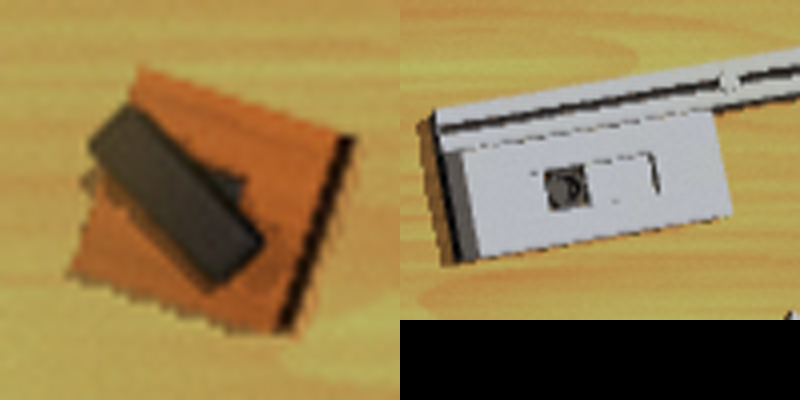

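The enlarged crop confirms it: a dark bar on a steel shaft in the wooden stand at top-view px (202,229), with the bar about 40° in world. The screw head shows in the slot towards the plate, and the stop's yaw is about 9°. Moving above the key now, to tool yaw about 220° so one grip can cover all the tightening.

```bash
python3 -m handwheel '[-38.6,-33.1,-3,0,-38.6,-33.1,-3,0,-38.6,-33.1,-3,0,-38.6,-33.1,-3,0,-38.6,-33.1,-3,0,-38.6,-33.1,-3,0,-38.6,-33.1,-3,0,-38.6,-33.1,-3,0,-38.6,-33.1,-3,0,-38.6,-33.1,-3,0]' 85; python3 -m handwheel '[0,0,0,-9.7,0,0,0,-9.7,0,0,0,-9.7,0,0,0,-9.7,0,0,0,-9.7,0,0,0,-9.7,0,0,0,0,0,0,0,0]'
python3 - <<'E'
from h import *
s=r.sense();print(s["joint_pos"],s["position"],s["tool_rot"])
p=eyes.get_image("wrist");np.savez("w1.npz",pos=s["position"],rot=s["tool_rot"],**{k:p[k] for k in("color","mtx","T_tool_cam")})
for o in("key_grip","key_tip","stand"):print(o,[(np.round(b["at"],1).tolist(),round(b["confidence"],2)) for b in landmark_of(p,o)])
print(p["T_tool_cam"].round(3),p["mtx"])
cv2.imwrite("pics/w1.png",p["color"][:,:,::-1])
E
```

```text
time: 2.45
position: [0.4666, 0.1824, 0.2618]
tool_rot: [3.141, 0.001, 2.827]
force: [0.3, 0.3, -0.1]
finger_gap: 0.0853
gripper_force: 0.0
time: 3.45
position: [0.4658, 0.1838, 0.2614]
tool_rot: [-3.142, 0.0, -2.443]
force: [-0.2, -0.7, 0.6]
finger_gap: 0.0853
gripper_force: 0.0
[-0.75526159 -0.02059302  0.32325342  1.77808482  0.00658361  1.38275199
  1.83573088] [0.46584053 0.18381667 0.26143021] [-3.14158817e+00  2.95788146e-04 -2.44335718e+00]
key_grip [([337.7, 225.5], 0.78), ([246.4, 187.8], 0.77), ([174.3, 240.9], 0.72)]
key_tip [([316.4, 193.8], 0.74), ([196.2, 204.0], 0.71)]
stand [([251.7, 165.3], 0.77)]
[[ 0.001 -0.955 -0.295  0.074]
 [ 1.     0.     0.001 -0.001]
 [-0.001 -0.295  0.955 -0.143]
 [ 0.     0.     0.     1.   ]] [[271.74189783   0.         251.5890272 ]
 [  0.         271.74189783 192.68860675]
 [  0.           0.           1.        ]]
```

View pics/w1.png

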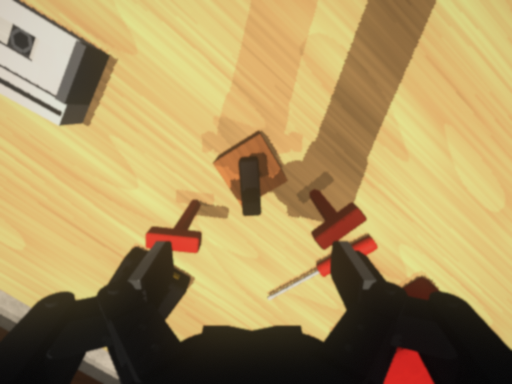

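Wrist view: the black bar of the key lies at (250,186), nearly parallel to tool x. The red look-alikes at (173,240) and (338,226) are clear of the fingers.

```bash
cat >> h.py <<'E'
from scipy.spatial.transform import Rotation as Ro
def wpose(pos,rot,p):
    "fixed-camera style dict for a wrist picture"
    T=np.eye(4);T[:3,:3]=Ro.from_euler("xyz",rot).as_matrix();T[:3,3]=pos
    C=np.linalg.inv(T@p["T_tool_cam"]); return dict(mtx=p["mtx"],R=C[:3,:3],t=C[:3,3],color=p["color"])
def totool(s,d):
    "world displacement (m) -> tool mm"
    return 1000*Ro.from_euler("xyz",s["tool_rot"]).as_matrix().T@d
E
python3 - <<'E'
from h import *
d=np.load("w1.npz");w=wpose(d["pos"],d["rot"],d);c=w["color"]
m=np.zeros(c.shape[:2],np.uint8);m[145:222,230:272]=c[145:222,230:272].max(2)<65
n,l,st,ce=cv2.connectedComponentsWithStats(m);i=1+np.argmax(st[1:,4]);ys,xs=np.where(l==i)
rc=cv2.minAreaRect(np.float32(np.c_[xs,ys]));print(rc,ce[i])
X=back(w,np.r_[[ce[i]],[rc[0]],cv2.boxPoints(rc)],.138);print(X.round(4))
e=X[2:];a=e[1]-e[0];b=e[2]-e[1];v=a if np.linalg.norm(a)>np.linalg.norm(b) else b;print("bar yaw",np.degrees(np.arctan2(v[1],v[0])),"tool",np.degrees(d["rot"][2]))
print("lm",back(w,[[246.4,187.8]],.131),"stand",back(w,[[251.7,165.3]],0))
s=r.sense();print(totool(s,X[1]-s["position"]))
E
```

```text
((250.0, 182.0), (50.0, 16.0), 90.0) [252.02588235 187.02117647]
[[0.4681 0.1851 0.138 ]
 [0.4654 0.1801 0.138 ]
 [0.4509 0.1576 0.138 ]
 [0.4407 0.1697 0.138 ]
 [0.4807 0.2038 0.138 ]
 [0.4915 0.191  0.138 ]]
bar yaw 40.44256851568206 tool -139.9940542605253
lm [[0.47410035 0.18239012 0.131     ]] stand [[0.47237696 0.18841489 0.        ]]
[  2.77003258  -2.59103292 123.35306745]
```

```bash
python3 -m handwheel '[-2,-2.5,25,0,0,0,25,0,0,0,25,0,0,0,25,0,0,0,25,0,0,0,24,0,0,0,0,0,0,0,0,0]'; python3 -m handwheel '[0,0,0,0,0,0,0,0,0,0,0,0,0,0,0,0,0,0,0,0,0,0,0,0]' 0
```

```text
time: 4.65
position: [0.4696, 0.1835, 0.1133]
tool_rot: [-3.141, 0.001, -2.441]
force: [-0.0, 0.5, 0.1]
finger_gap: 0.0853
gripper_force: 0.0
time: 5.4
position: [0.4691, 0.1834, 0.1127]
tool_rot: [3.141, 0.001, -2.441]
force: [-0.9, -0.2, 3.9]
finger_gap: 0.019
gripper_force: 59.0
```

```bash
python3 -m handwheel '[0,0,-15,0,0,0,-15,0,0,0,-20,0,0,0,-20,0,0,0,-20,0]'; python3 -m handwheel '[19.3,-23,0,0,19.3,-23,0,0,19.3,-23,0,0,19.3,-23,0,0,19.3,-23,0,0]'; python3 -m handwheel '[-5,-27.2,0,0,-5,-27.2,0,0,-5,-27.2,0,0,-5,-27.2,0,0,-5,-27.2,0,0,-5,-27.2,0,0,0,0,0,0,0,0,0,0]'
python3 - <<'E'
from h import *
s=r.sense();print(s["joint_pos"],s["position"],s["tool_rot"],s["force"],s["finger_gap"])
p=eyes.get_image("wrist");np.savez("w2.npz",pos=s["position"],rot=s["tool_rot"],**{k:p[k] for k in("color","mtx","T_tool_cam")})
for o in("slot_mid","stop","key_tip","key_grip"):print(o,[(np.round(b["at"],1).tolist(),round(b["confidence"],2)) for b in landmark_of(p,o)])
c=p["color"];w=wpose(s["position"],s["tool_rot"],p)
u=proj(w,[[.528,-.131,.034]])[0];print("expected screw px",u)
x,y=np.clip(np.int32(u),[50,50],[461,333]);k=cv2.resize(c[y-50:y+50,x-50:x+50],(384,384),interpolation=cv2.INTER_CUBIC);print("crop origin",x-50,y-50)
cv2.imwrite("pics/w2.png",cv2.resize(np.hstack([c[:,80:496],k])[:,:,::-1],(800,384)))
E
```

```text
time: 6.02
position: [0.469, 0.1831, 0.2037]
tool_rot: [-3.141, 0.001, -2.441]
force: [0.1, -0.3, -3.1]
finger_gap: 0.0193
gripper_force: 58.8
time: 6.65
position: [0.4694, 0.032, 0.2031]
tool_rot: [-3.141, 0.001, -2.441]
force: [-0.3, -0.5, -3.1]
finger_gap: 0.0185
gripper_force: 59.0
time: 7.65
position: [0.5972, -0.0718, 0.2025]
tool_rot: [3.141, -0.0, -2.44]
force: [-0.4, 0.1, -2.7]
finger_gap: 0.019
gripper_force: 59.5
[-0.43276363  0.25933496  0.60527955  1.63707793 -0.1528448   1.29351877
  2.47096344] [ 0.59718861 -0.07177436  0.2024648 ] [ 3.14071445e+00 -5.89920615e-05 -2.44037230e+00] [-0.39389731  0.0538357  -2.70471004] 0.019001385516448064
slot_mid [([236.6, 82.9], 0.95), ([500.5, 324.5], 0.58)]
stop [([241.8, 83.4], 0.67)]
key_tip [([252.6, 190.2], 0.96), ([383.5, 258.6], 0.84)]
key_grip [([253.2, 261.6], 0.67), ([439.4, 322.2], 0.67), ([240.3, 87.0], 0.23)]
expected screw px [251.80318493  92.01898794]
crop origin 201 42
```

View pics/w2.png

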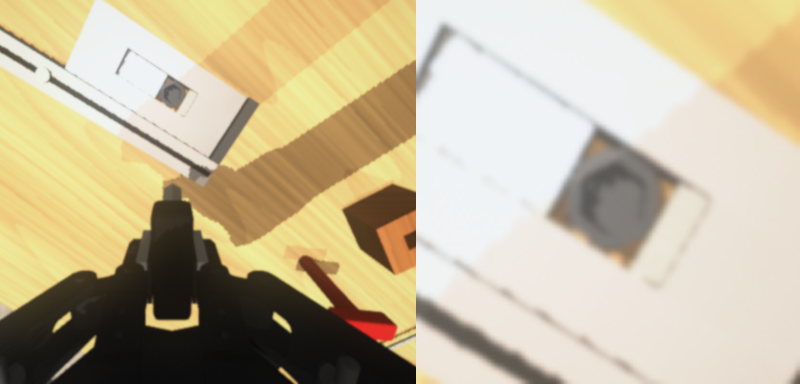

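The picture shows the screw head in the slot at about wrist px (252,93). The key tip shows at (252.6,190), and the slot's long axis runs from crop (27,25) to (294,195). Next I'll compute the shift.

```bash
python3 - <<'E'
from h import *
d=np.load("w2.npz");w=wpose(d["pos"],d["rot"],d)
f=lambda x,y:[201+x*100/384,42+y*100/384]
S=back(w,[f(196,197)],.034)[0];C=back(w,[f(27,25),f(294,195),f(241,287)],.042)
v=C[0]-C[1];print("screw",S,"corners",C.round(4).tolist(),"len",np.linalg.norm(v),np.linalg.norm(C[2]-C[1]),"yaw",np.degrees(np.arctan2(v[0],-v[1])),"mid",(C[0]+C[2])/2)
tipz=d["pos"][2]-.0187+.0-.121
T=back(w,[[252.6,190.2]],tipz)[0];print("tip",T,"tcp",d["pos"], "tip proj if under TCP",proj(w,[[d["pos"][0],d["pos"][1],tipz]]))
s=r.sense();print("tool shift",totool(s,S-np.r_[d["pos"][:2],.034]), "from seen tip",totool(s,S-T))
# enhanced hex crop
c=w["color"];k=c[72:116,230:274].astype(np.float32).mean(2);k=cv2.resize(np.uint8(np.clip((k-60)*2.2,0,255)),(528,528),interpolation=cv2.INTER_CUBIC);cv2.imwrite("pics/hex.png",k)
E
```

```text
screw [ 0.5288266  -0.12996373  0.034     ] corners [[0.5254, -0.1908, 0.042], [0.5114, -0.1096, 0.042], [0.5391, -0.1047, 0.042]] len 0.08246783011604913 0.0281028186737561 yaw 9.745728095309204 mid [ 0.53226428 -0.14779615  0.042     ]
tip [ 0.60523373 -0.06462845  0.0627648 ] tcp [ 0.59718861 -0.07177436  0.2024648 ] tip proj if under TCP [[252.36681371 180.61710213]]
tool shift [ 8.97735141e+01 -2.82683955e-01 -5.59085454e-02] from seen tip [100.54870249  -0.55549089  28.70208768]
```

View pics/hex.png

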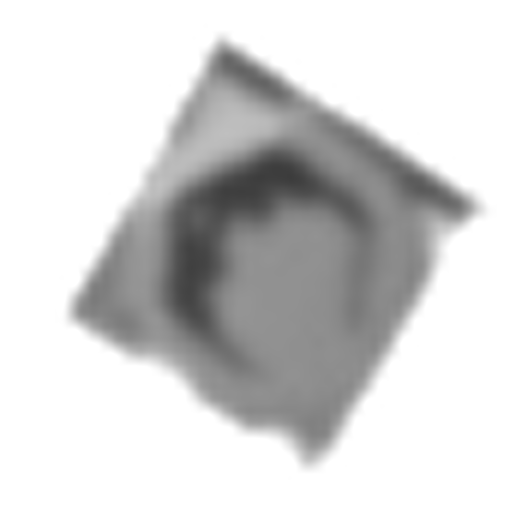

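```bash
python3 - <<'E'
from h import *
d=np.load("w2.npz");w=wpose(d["pos"],d["rot"],d);s=r.sense()
for g in(.1002,.0985):
    T=back(w,[[252.6,190.2]],g)[0];print(g,totool(s,T-d["pos"]),proj(w,[[*d["pos"][:2],g]]))
S=back(w,[[252.3,93.8]],.034)[0];print(S,totool(s,S-d["pos"]))
cv2.imwrite("pics/tip.png",cv2.resize(w["color"][165:225,222:282],(480,480),interpolation=cv2.INTER_CUBIC)[:,:,::-1])
E
```

```text
0.1002 [5.02068410e-01 9.54189225e-03 1.02264519e+02] [[252.54408177 190.64515638]]
0.0985 [-5.29785411e-03  1.82929222e-02  1.03964839e+02] [[252.53496692 190.12952959]]
[ 0.52903238 -0.12942418  0.034     ] [ 8.93726653e+01 -7.41749574e-02  1.68409274e+02]
```

View pics/tip.png

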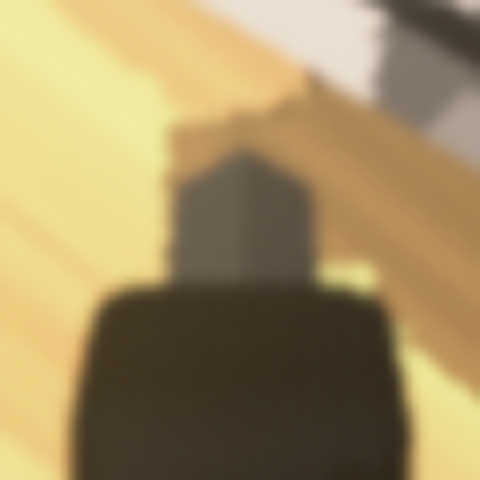

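The tip hangs straight under the TCP with a hex corner pointing up the image, nearly matching the socket, which is about 4° clockwise of it. I'll move over the screw and stop about 8 mm above the floor.

```bash
python3 -m handwheel '[22.4,0,0,0,22.4,0,0,0,22.4,0,0,0,22.3,0,0,4,0,0,12,0,0,0,12,0,0,0,12,0,0,0,12,0,0,0,8,0,0,0,0,0]'; python3 -m handwheel '[0,0,0,0,0,0,0,0]'; python3 -c "
from h import *
s=r.sense();print(s['joint_pos'],s['position'],s['force'])"
```

```text
time: 9.15
position: [0.5288, -0.1298, 0.1454]
tool_rot: [3.141, -0.001, -2.51]
force: [0.2, 0.2, -2.3]
finger_gap: 0.0189
gripper_force: 59.4
time: 9.4
position: [0.5296, -0.1301, 0.1468]
tool_rot: [-3.141, 0.001, -2.51]
force: [0.2, 0.6, -2.6]
finger_gap: 0.019
gripper_force: 59.4
[-0.39400907  0.17584597  0.64966583  1.84252113 -0.11599539  1.15997986
  2.49658839] [ 0.52959125 -0.13010397  0.14683837] [ 0.23231323  0.60774206 -2.60695565]
```

```bash
python3 -m handwheel '[0,0,3,0,0,0,3,0,0,0,2,0,0,0,0,0]'; for i in 1 2 3; do :; done; python3 -m handwheel '[0,0,1,0,0,0,1,0]' | egrep 'pos|force:'; 
```

```text
time: 9.9
position: [0.529, -0.13, 0.1381]
tool_rot: [3.141, -0.0, -2.51]
force: [0.6, 1.0, -3.0]
finger_gap: 0.0191
gripper_force: 59.5
position: [0.5293, -0.13, 0.1363]
force: [-0.7, -0.6, -2.6]
gripper_force: 59.5
```

```bash
python3 -m handwheel '[0,0,1,0,0,0,0,0]' | egrep 'pos|^force:'
```

```text
position: [0.5291, -0.13, 0.1352]
force: [-0.2, -0.4, -1.9]
```

```bash
python3 -m handwheel '[0,0,1,0,0,0,0,0]' | egrep 'pos|^force:'
```

```text
position: [0.5293, -0.13, 0.1345]
force: [-0.3, 0.3, -0.6]
```

```bash
python3 -m handwheel '[0,0,1,0,0,0,0,0]' | egrep 'pos|^force:';python3 -c "
from h import *
s=r.sense();print(s['wrist_torque'])"
```

```text
position: [0.5289, -0.13, 0.133]
force: [-1.2, 0.4, -2.0]
[-0.06506551  0.12698676 -0.04428929]
```

```bash
python3 -m handwheel '[0,0,1,0,0,0,0,0]' | egrep 'pos|^force:';python3 -c "
from h import *
s=r.sense();print(s['wrist_torque'])"
```

```text
position: [0.529, -0.13, 0.132]
force: [-0.5, 0.2, -1.7]
[-0.03100526  0.1781298  -0.01338723]
```

```bash
python3 -m handwheel '[0,0,1,0,0,0,1,0,0,0,0,0]' | egrep 'pos|^force:'
```

```text
position: [0.529, -0.13, 0.1301]
force: [-0.4, -1.1, -3.2]
```

```bash
python3 -m handwheel '[0,0,1,0,0,0,1,0,0,0,0,0]' | egrep 'pos|^force:'
```

```text
position: [0.5291, -0.1301, 0.1282]
force: [-1.4, -0.2, -3.0]
```

```bash
python3 -m handwheel '[0,0,1,0,0,0,1,0,0,0,0,0]' | egrep 'pos|^force:'
```

```text
position: [0.5291, -0.13, 0.1262]
force: [-1.4, -0.5, -2.2]
```

The tip is about 10 mm into the socket and moving freely; continuing gently to the bottom.

```bash
python3 -m handwheel '[0,0,1.5,0,0,0,1.5,0,0,0,1.5,0,0,0,1.5,0,0,0,0,0]' | egrep 'pos|^force:'
```

```text
position: [0.5291, -0.13, 0.1201]
force: [-1.7, 0.2, -3.5]
```

```bash
python3 -m handwheel '[0,0,1.5,0,0,0,1.5,0,0,0,1.5,0,0,0,0,0]' | egrep 'pos|^force:'
```

```text
position: [0.5291, -0.13, 0.1156]
force: [-2.0, -0.3, -3.5]
```

```bash
python3 -m handwheel '[0,0,1,0,0,0,0,0]' | egrep 'pos|^force:'
```

```text
position: [0.5291, -0.13, 0.1148]
force: [-1.0, -1.0, -2.3]
```

```bash
python3 -m handwheel '[0,0,0.7,0,0,0,0,0,0,0,0,0]' | egrep 'time|pos|^force:'; python3 -c "
from h import *
s=r.sense();print(s['joint_pos'],s['wrist_torque'])"
```

```text
time: 14.02
position: [0.5294, -0.13, 0.1147]
force: [-3.7, 0.5, 4.9]
[-0.38264698  0.21331008  0.64430925  1.87583723 -0.14377173  1.09807109
  2.51848206] [0.10541911 1.1976339  0.04489474]
```

```bash
python3 -m handwheel '[0,0,0,8,0,0,0,8,0,0,0,8,0,0,0,8,0,0,0,8,0,0,0,0]'; python3 -c "
from h import *
s=r.sense();print(s['joint_pos'],s['wrist_torque'])"
```

```text
time: 14.78
position: [0.5291, -0.1305, 0.1147]
tool_rot: [-3.141, -0.0, 3.074]
force: [-4.6, -0.9, 6.4]
finger_gap: 0.0194
gripper_force: 60.8
[-0.46181769  0.22590469  0.73725329  1.87817882 -0.16904843  1.1008521
  1.84278639] [-0.11540344  1.46553303  0.08240436]
```

```bash
python3 -m handwheel '[0,0,0,9,0,0,0,9,0,0,0,9,0,0,0,9,0,0,0,9,0,0,0,9,0,0,0,9,0,0,0,9,0,0,0,9,0,0,0,0]'; python3 -c "
from h import *
s=r.sense();print(s['joint_pos'],s['wrist_torque'])"
```

```text
time: 16.02
position: [0.5283, -0.1307, 0.1147]
tool_rot: [-3.14, 0.0, 1.66]
force: [-6.7, -1.0, 9.0]
finger_gap: 0.0188
gripper_force: 61.2
[-0.64548006  0.27508661  0.96257832  1.88303957 -0.2498745   1.11309343
  0.50063979] [-0.18694087  2.08168288  0.06086131]
```

```bash
python3 -m handwheel '[0,0,0,9,0,0,0,9,0,0,0,9,0,0,0,9,0,0,0,9,0,0,0,9,0,0,0,9,0,0,0,9,0,0,0,9,0,0,0,0]'; python3 -c "
from h import *
s=r.sense();print(s['joint_pos'],s['wrist_torque'])"
```

```text
time: 17.27
position: [0.5284, -0.1302, 0.1147]
tool_rot: [-3.141, 0.002, 0.246]
force: [-6.8, 0.7, 10.0]
finger_gap: 0.0191
gripper_force: 61.3
[-0.8120126   0.3765871   1.19699017  1.88632321 -0.38511949  1.14345336
 -0.79749367] [0.33492364 2.04447732 0.04941574]
```

J3 is drifting towards its limit, so I'll let go, rise, turn back half a turn and regrip.

```bash
python3 -m handwheel '[0,0,0,0,0,0,0,0,0,0,0,0,0,0,0,0,0,0,-10,0,0,0,-20,0,0,0,-20,0,0,0,0,0]' 85;  python3 -m handwheel '[0,0,0,-10,0,0,0,-10,0,0,0,-10,0,0,0,-10,0,0,0,-10,0,0,0,-10,0,0,0,-10,0,0,0,-10,0,0,0,-10]';  python3 -m handwheel '[0,0,0,-10,0,0,0,-10,0,0,0,-10,0,0,0,-10,0,0,0,-10,0,0,0,-10,0,0,0,-10,0,0,0,-10,0,0,0,-10,0,0,0,0]'
python3 - <<'E'
from h import *
s=r.sense();print(s["joint_pos"],s["position"])
p=eyes.get_image("wrist");w=wpose(s["position"],s["tool_rot"],p)
for o in("key_grip","key_tip"):
  for b in landmark_of(p,o):print(o,b["at"],round(b["confidence"],2),totool(s,back(w,[b["at"]],.133 if o=="key_grip" else .012)[0]-s["position"]))
cv2.imwrite("pics/w3.png",p["color"][:,:,::-1])
E
```

```text
time: 18.27
position: [0.5305, -0.1304, 0.1659]
tool_rot: [3.141, -0.004, 0.247]
force: [0.0, -0.3, -0.2]
finger_gap: 0.0852
gripper_force: 0.0
time: 19.4
position: [0.5288, -0.1299, 0.1633]
tool_rot: [-3.141, -0.0, 1.824]
force: [-0.1, 0.8, -0.2]
finger_gap: 0.0852
gripper_force: 0.0
time: 20.65
position: [0.5288, -0.13, 0.1634]
tool_rot: [3.141, -0.001, -2.896]
force: [0.4, 0.3, 0.3]
finger_gap: 0.0848
gripper_force: 0.0
[-0.46472216  0.16534073  0.72601797  1.82579797 -0.1177252   1.19513593
  2.1139619 ] [ 0.52875712 -0.12995575  0.16337745]
key_grip [251.7, 224.5] 0.68 [-3.23539026 -0.18072746 30.37423986]
key_tip [460.7, 262.7] 0.81 [-107.78621155  257.90486036  151.40754244]
key_tip [249.3, 177.8] 0.75 [-9.39954431e-02 -2.75232354e+00  1.51376019e+02]
```

View pics/w3.png

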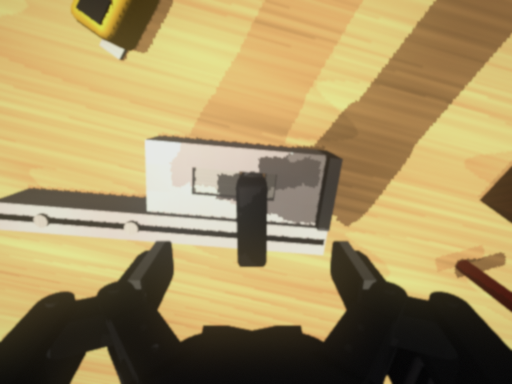

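The key stands upright in the socket; its bar runs from (251,175) to (251,265), midway between the fingers. Regripping.

```bash
python3 -m handwheel '[0,0,16,0,0,0,16,0,0,0,16,0,0,0,0,0]';  python3 -m handwheel '[0,0,0,0,0,0,0,0,0,0,0,0,0,0,0,0,0,0,0,0,0,0,0,0]' 0; python3 -m handwheel '[0,0,0,8,0,0,0,8,0,0,0,0]'; python3 -c "
from h import *
s=r.sense();print(s['joint_pos'],s['wrist_torque'])"
```

```text
time: 21.3
position: [0.5278, -0.1298, 0.1141]
tool_rot: [3.141, -0.004, -2.895]
force: [-0.1, -0.1, -0.4]
finger_gap: 0.085
gripper_force: 0.0
time: 22.05
position: [0.5296, -0.13, 0.1167]
tool_rot: [3.141, 0.001, -2.894]
force: [-0.8, 1.9, 5.9]
finger_gap: 0.0191
gripper_force: 59.2
time: 22.42
position: [0.5296, -0.1304, 0.1166]
tool_rot: [-3.141, 0.001, 3.11]
force: [-1.4, 0.0, 5.9]
finger_gap: 0.0188
gripper_force: 59.3
[-0.47932664  0.22663462  0.75710921  1.87656589 -0.17338286  1.10406816
  1.88272716] [-0.07961036  0.17069379  0.03216988]
```

```bash
python3 -m handwheel '[0,0,0,6,0,0,0,6,0,0,0,0]'|egrep "rot|^force"; python3 -c "
from h import *
s=r.sense();print(s['joint_pos'],s['wrist_torque'])"
```

```text
tool_rot: [-3.141, 0.001, 2.901]
force: [-0.5, -1.1, 5.1]
[-0.50438115  0.23174801  0.78730536  1.87724579 -0.18231877  1.10496947
  1.68215366] [-0.21653728  0.232914    0.13906151]
```

```bash
python3 -m handwheel '[0,0,0,3,0,0,0,3,0,0,0,0]'|egrep "rot|^force"; python3 -c "
from h import *
s=r.sense();print(s['wrist_torque'],s['joint_efforts'])"
```

```text
tool_rot: [-3.141, 0.001, 2.797]
force: [-1.3, -1.5, 5.7]
[-0.30954475  0.31428554  0.17276506] [ -0.54997707 -29.06128585   4.37917247 -26.32269144  -0.56369031
  -0.22038989  -0.28989879]
```

```bash
python3 -m handwheel '[0,0,0,3,0,0,0,0]'|egrep "rot|^force"; python3 -c "
from h import *
s=r.sense();print(s['wrist_torque'],s['joint_efforts'])"
```

```text
tool_rot: [-3.141, 0.001, 2.745]
force: [-1.0, -1.1, 6.0]
[-0.33509753  0.31113779  0.19330849] [ -0.60482746 -28.96245539   4.37406242 -26.32170618  -0.61164413
  -0.22857623  -0.29005783]
```

```bash
python3 -m handwheel '[0,0,0,4,0,0,0,4,0,0,0,0]'|egrep "rot|^force"; python3 -c "
from h import *
s=r.sense();print(s['wrist_torque'],s['joint_efforts'][6])"
```

```text
tool_rot: [-3.141, 0.001, 2.605]
force: [-1.3, -0.9, 5.1]
[-0.40356064  0.35882953  0.18140685] -0.30564685352146626
```

```bash
python3 -m handwheel '[0,0,0,4,0,0,0,4,0,0,0,0]'|egrep "rot|^force"; python3 -c "
from h import *
s=r.sense();print(s['wrist_torque'],s['joint_efforts'][6])"
```

```text
tool_rot: [-3.14, 0.001, 2.465]
force: [-2.1, -0.9, 5.9]
[-0.49961599  0.42645574  0.0821723 ] -0.2738663647323847
```

```bash
python3 - <<'E'
from h import *
s=r.sense();print(s["position"],s["finger_gap"],s["gripper_force"],s["time"])
p=eyes.get_image("wrist");c=p["color"]
cv2.imwrite("pics/w4.png",cv2.resize(c[100:320,120:400],(800,600),interpolation=cv2.INTER_CUBIC)[:,:,::-1])
E
```

```text
[ 0.5292316  -0.1312613   0.11664331] 0.019141659357344108 59.43284869194031 24.175
```

View pics/w4.png

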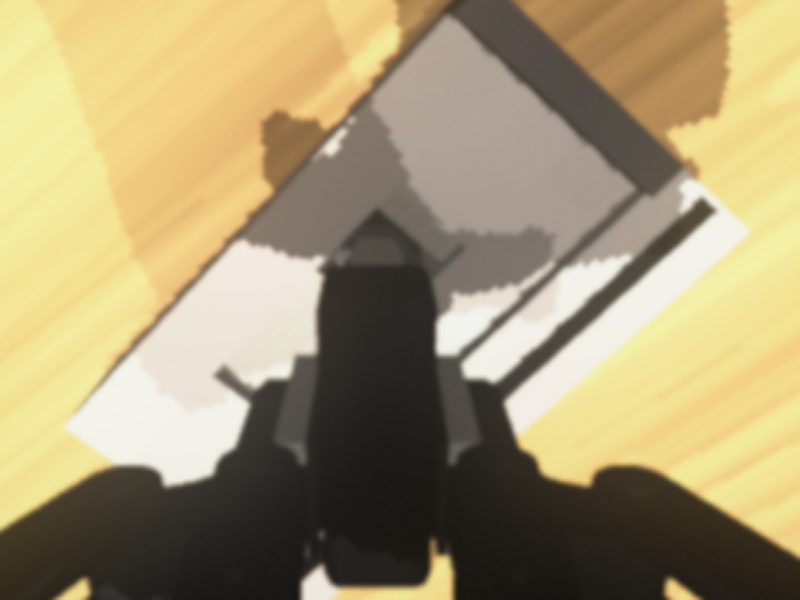

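The bar hasn't slipped in the grip. I'll keep turning in small steps and watch the torque.

```bash
cat > st.py <<'E'
from h import *
s=r.sense();print("t",round(s["time"],2),"yaw",round(np.degrees(s["tool_rot"][2]),1),"z",round(s["position"][2],4),"F",s["force"].round(1) if hasattr(s["force"],"round") else s["force"],"M",np.round(s["wrist_torque"],2),"j7",round(s["joint_efforts"][6],2),"q",np.round(s["joint_pos"],2))
E
python3 -m handwheel '[0,0,0,5,0,0,0,0]'>/dev/null; python3 st.py
```

```text
t 24.48 yaw 136.2 z 0.1166 F [-2.  -1.9  5.4] M [-0.55  0.51 -0.03] j7 -0.12 q [-0.57  0.25  0.87  1.88 -0.21  1.11  1.18]
```

```bash
python3 -m handwheel '[0,0,0,5,0,0,0,0]'>/dev/null; python3 st.py
```

```text
t 24.73 yaw 131.2 z 0.1166 F [-1.8 -1.4  5.3] M [-0.54  0.57 -0.15] j7 -0.08 q [-0.58  0.25  0.88  1.88 -0.21  1.11  1.1 ]
```

```bash
python3 -m handwheel '[0,0,0,5,0,0,0,0]'>/dev/null; python3 st.py
```

```text
t 24.98 yaw 126.2 z 0.1166 F [-2.2 -1.2  6. ] M [-0.55  0.66 -0.06] j7 -0.13 q [-0.59  0.25  0.9   1.88 -0.22  1.11  1.02]
```

```bash
python3 -m handwheel '[0,0,0,5,0,0,0,0]'>/dev/null; python3 st.py
```

```text
t 25.23 yaw 121.2 z 0.1166 F [-2.4 -1.4  6.2] M [-0.59  0.76 -0.07] j7 -0.19 q [-0.61  0.26  0.91  1.88 -0.23  1.11  0.94]
```

```bash
python3 -m handwheel '[0,0,0,8]'>/dev/null; python3 st.py;python3 -m handwheel '[0,0,0,8]'>/dev/null; python3 st.py;python3 -m handwheel '[0,0,0,8]'>/dev/null; python3 st.py;python3 -m handwheel '[0,0,0,8]'>/dev/null; python3 st.py;python3 -m handwheel '[0,0,0,8]'>/dev/null; python3 st.py
```

```text
t 25.35 yaw 113.0 z 0.1166 F [-2.5 -0.5  5.5] M [-0.41  0.6   0.03] j7 1.4 q [-0.63  0.26  0.94  1.88 -0.24  1.11  0.8 ]
t 25.48 yaw 105.0 z 0.1166 F [-2.9 -1.4  7.4] M [-0.59  0.97  0.14] j7 1.02 q [-0.65  0.27  0.96  1.88 -0.25  1.12  0.67]
t 25.6 yaw 97.0 z 0.1166 F [-3.4 -2.1  7.8] M [-0.64  1.2   0.1 ] j7 1.01 q [-0.67  0.28  0.99  1.88 -0.26  1.12  0.54]
t 25.73 yaw 89.0 z 0.1166 F [-4.3 -1.5  7.9] M [-0.63  1.29  0.44] j7 0.65 q [-0.69  0.29  1.02  1.88 -0.27  1.12  0.41]
t 25.85 yaw 81.0 z 0.1166 F [-5.  -1.5  8.9] M [-0.64  1.4   0.48] j7 0.59 q [-0.71  0.3   1.04  1.88 -0.28  1.12  0.29]
```

```bash
python3 -m handwheel '[0,0,0,0,0,0,0,0]'>/dev/null; python3 st.py;python3 -m handwheel '[0,0,0,4,0,0,0,0]'>/dev/null; python3 st.py;python3 -m handwheel '[0,0,0,4,0,0,0,0]'>/dev/null; python3 st.py;python3 -m handwheel '[0,0,0,4,0,0,0,0]'>/dev/null; python3 st.py
python3 - <<'E'
from h import *
p=eyes.get_image("wrist");print(r.sense()["finger_gap"]);cv2.imwrite("pics/w5.png",p["color"][:,:,::-1])
g=p["color"].max(2)
# left/right edges of dark bar ahead of the fingers
a4=cv2.imread("pics/w3.png").max(2)
for row in range(186,232,6):
    d=np.where(g[row,220:290]<60)[0];print(row,d.min()+220 if len(d) else None,d.max()+220 if len(d) else None)
E
```

```text
t 26.1 yaw 81.2 z 0.1166 F [-4.8 -1.8  9. ] M [-0.49  1.31 -0.1 ] j7 0.08 q [-0.71  0.3   1.04  1.88 -0.28  1.12  0.29]
t 26.35 yaw 77.2 z 0.1166 F [-4.6 -1.2  9.6] M [-0.55  1.42  0.08] j7 -0.18 q [-0.72  0.3   1.06  1.88 -0.29  1.12  0.23]
t 26.6 yaw 73.2 z 0.1166 F [-5.2 -1.  10.4] M [-0.51  1.49 -0.04] j7 -0.14 q [-0.73  0.31  1.07  1.88 -0.3   1.13  0.16]
t 26.85 yaw 69.2 z 0.1166 F [-4.9 -1.  10.3] M [-0.45  1.5  -0.05] j7 -0.11 q [-0.74  0.32  1.09  1.88 -0.31  1.13  0.1 ]
0.019359820554843147
186 None None
192 None None
198 236 263
204 234 269
210 233 270
216 232 270
222 233 270
228 233 270
```

```bash
for i in 1; do python3 -m handwheel '[0,0,0,3,0,0,0,3]'>/dev/null; python3 st.py; python3 -m handwheel '[0,0,0,3,0,0,0,3]'>/dev/null; python3 st.py; python3 -m handwheel '[0,0,0,3,0,0,0,3]'>/dev/null; python3 st.py; python3 -m handwheel '[0,0,0,3,0,0,0,3]'>/dev/null; python3 st.py; python3 -m handwheel '[0,0,0,0]'>/dev/null; python3 st.py; done
```

```text
t 27.15 yaw 63.1 z 0.1166 F [-5.  -1.  10.1] M [-0.33  1.59  0.09] j7 0.35 q [-0.75  0.33  1.11  1.88 -0.32  1.13  0.01]
t 27.4 yaw 57.1 z 0.1166 F [-4.5 -0.3 10.1] M [-0.24  1.52  0.03] j7 0.36 q [-0.77  0.34  1.13  1.88 -0.33  1.13 -0.09]
t 27.65 yaw 51.1 z 0.1166 F [-4.3 -0.9  9.5] M [-0.2   1.38  0.01] j7 0.37 q [-0.78  0.34  1.15  1.88 -0.34  1.14 -0.18]
t 27.9 yaw 45.1 z 0.1166 F [-4.9 -0.4  9.9] M [-0.06  1.63  0.11] j7 0.32 q [-0.79  0.35  1.16  1.88 -0.35  1.14 -0.28]
t 28.02 yaw 45.2 z 0.1166 F [-6.  -0.2  9.9] M [-0.01  1.61  0.05] j7 -0.17 q [-0.79  0.35  1.16  1.88 -0.35  1.14 -0.28]
```

```bash
python3 - <<'E'
from h import *
d=np.load("w2.npz");c=cv2.imread("pics/w3.png")[:,:,::-1]
pos=np.array([0.52876,-0.12996,0.16338]);w=wpose(pos,[3.141,-.001,-2.896],dict(mtx=d["mtx"],T_tool_cam=d["T_tool_cam"],color=c))
g=c.max(2)
for row in range(170,272,6):
    q=np.where(g[row,225:280]<70)[0];print(row,(q.min()+225,q.max()+225) if len(q) else None,end=" ")
yaw=np.radians(14.07);u=np.array([np.cos(yaw),np.sin(yaw),0]);v=np.array([-u[1],u[0],0])
for zt in(.134,.139,.144,.149):
    P=[pos*[1,1,0]+a*.03*u+b*.01*v+np.array([0,0,zt]) for a in(-1,1) for b in(-1,1)];print("\n",zt,proj(w,P).round(1).tolist())
E
```

```text
170 None 176 (np.int64(240), np.int64(262)) 182 (np.int64(238), np.int64(265)) 188 (np.int64(237), np.int64(266)) 194 (np.int64(237), np.int64(266)) 200 (np.int64(237), np.int64(266)) 206 (np.int64(238), np.int64(266)) 212 (np.int64(238), np.int64(265)) 218 (np.int64(238), np.int64(265)) 224 (np.int64(238), np.int64(265)) 230 (np.int64(238), np.int64(265)) 236 (np.int64(236), np.int64(266)) 242 (np.int64(239), np.int64(264)) 248 (np.int64(239), np.int64(264)) 254 (np.int64(239), np.int64(264)) 260 (np.int64(240), np.int64(264)) 266 None 
 0.134 [[237.9, 178.9], [268.5, 178.9], [239.1, 259.7], [266.9, 259.7]]

 0.139 [[237.6, 180.8], [268.9, 180.8], [238.8, 263.5], [267.3, 263.5]]

 0.144 [[237.2, 182.8], [269.4, 182.8], [238.5, 267.5], [267.7, 267.5]]

 0.149 [[236.8, 185.0], [270.0, 185.0], [238.2, 271.7], [268.1, 271.7]]
```

Torque peaked at tool yaw of about 141° and 81°, exactly where a key pushed against the 4.0 rad end would ride over the socket corners. Between the peaks it is free. I'll press once more clockwise to check the end stop, short of the crest at about 20°.

```bash
python3 -m handwheel '[0,0,0,4,0,0,0,4,0,0,0,0,0,0,0,0]'>/dev/null; python3 st.py; python3 -m handwheel '[0,0,0,4,0,0,0,0,0,0,0,0]'>/dev/null; python3 st.py; python3 -m handwheel '[0,0,0,4,0,0,0,0,0,0,0,0]'>/dev/null; python3 st.py
```

```text
t 28.52 yaw 37.2 z 0.1166 F [-6.5  0.7 11.8] M [-0.08  1.79 -0.  ] j7 -0.03 q [-0.8   0.36  1.18  1.88 -0.36  1.14 -0.41]
t 28.9 yaw 33.2 z 0.1166 F [-5.9 -0.2 11.3] M [-0.08  1.88  0.07] j7 -0.1 q [-0.8   0.36  1.18  1.88 -0.37  1.14 -0.48]
t 29.27 yaw 29.3 z 0.1166 F [-5.8 -0.2 11.3] M [-0.03  1.88  0.15] j7 -0.19 q [-0.81  0.37  1.19  1.88 -0.37  1.15 -0.54]
```

The static torque rises from 37° on (0, 0.07, 0.15), so the key is against the end and short of the corner crest. Now I'll release and rise, then check whether the key is upright and its bar yaw.

```bash
python3 -m handwheel '[0,0,0,0,0,0,0,0,0,0,0,0,0,0,0,0,0,0,-10,0,0,0,-20,0,0,0,-30,0,0,0,0,0,0,0,0,0]' 85
python3 - <<'E'
from h import *
s=r.sense();p=eyes.get_image("wrist");c=p["color"];w=wpose(s["position"],s["tool_rot"],p)
g=c.max(2);E=[]
for row in range(176,262,6):
    q=np.where(g[row,215:290]<70)[0]
    if len(q):E.append((row,q.min()+215,q.max()+215))
print(E); m=np.array([((a+b)/2,r_) for r_,a,b in E]);X=back(w,m,.143);v=np.polyfit(X[:,0],X[:,1],1)[0];print("bar yaw",np.degrees(np.arctan(v)),"tool",np.degrees(s["tool_rot"][2]),s["joint_pos"])
cv2.imwrite("pics/w6.png",c[:,:,::-1])
E
```

```text
time: 30.4
position: [0.529, -0.1298, 0.176]
tool_rot: [-3.141, -0.0, 0.509]
force: [0.0, 0.5, -0.3]
finger_gap: 0.085
gripper_force: 0.0
[(176, np.int64(240), np.int64(262)), (182, np.int64(237), np.int64(264)), (188, np.int64(237), np.int64(264)), (194, np.int64(237), np.int64(264)), (200, np.int64(238), np.int64(264)), (206, np.int64(238), np.int64(264)), (212, np.int64(239), np.int64(264)), (218, np.int64(239), np.int64(264)), (224, np.int64(240), np.int64(264)), (230, np.int64(240), np.int64(264)), (236, np.int64(240), np.int64(264)), (242, np.int64(240), np.int64(263)), (248, np.int64(241), np.int64(263)), (254, np.int64(241), np.int64(263))]
bar yaw 30.302285717287024 tool 29.17594133861302 [-0.84912291  0.25934269  1.19993047  1.81951446 -0.25649927  1.23688888
 -0.63660158]
```

View pics/w6.png

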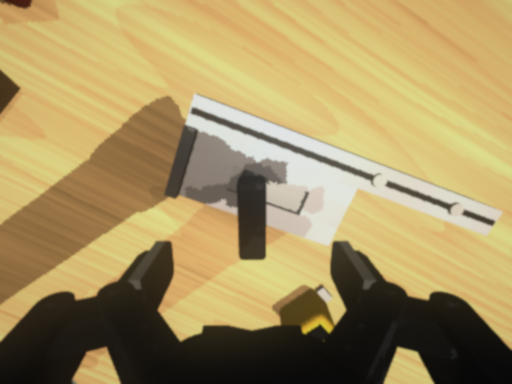

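The key stands upright at (252,215) with its bar at 30°. It sprang back only 1°, so this alone doesn't prove the screw is tight. I'll regrip and do a slow, monitored turn to tell free turning from the end stop.

```bash
python3 st.py; python3 -m handwheel '[0,0,0,-10,0,0,0,-10,0,0,0,-10,0,0,0,-10,0,0,0,-10,0,0,0,-10,0,0,0,-10,0,0,0,-10,0,0,0,-10]'>/dev/null;  python3 -m handwheel '[0,0,0,-10,0,0,0,-10,0,0,0,-10,0,0,0,-10,0,0,0,-10,0,0,0,-10,0,0,0,-10,0,0,0,-10,0,0,0,-9,0,0,0,0]'>/dev/null; python3 st.py; python3 -m handwheel '[0,0,20,0,0,0,20,0,0,0,18.5,0,0,0,0,0]';  python3 -m handwheel '[0,0,0,0,0,0,0,0,0,0,0,0,0,0,0,0,0,0,0,0,0,0,0,0]' 0; python3 st.py
```

```text
t 30.45 yaw 29.2 z 0.1755 F [-0.3 -0.  -0.9] M [ 0.   -0.   -0.02] j7 -0.0 q [-0.85  0.26  1.2   1.82 -0.26  1.24 -0.64]
t 32.83 yaw -151.9 z 0.175 F [ 0.6 -0.   1. ] M [-0.05  0.01 -0.  ] j7 0.53 q [-0.48  0.16  0.75  1.81 -0.11  1.22  2.35]
time: 33.33
position: [0.5278, -0.1298, 0.1158]
tool_rot: [3.14, -0.003, -2.651]
force: [-1.1, 0.2, 0.6]
finger_gap: 0.0848
gripper_force: 0.0
time: 34.08
position: [0.5295, -0.1298, 0.1183]
tool_rot: [3.141, 0.001, -2.65]
force: [-0.8, 1.2, 6.1]
finger_gap: 0.0192
gripper_force: 58.8
t 34.08 yaw -151.8 z 0.1183 F [-0.8  1.2  6.1] M [0.31 0.32 0.02] j7 -0.03 q [-0.46  0.22  0.74  1.87 -0.17  1.11  2.4 ]
```

```bash
cat > st.py <<'E'
from h import *
s=r.sense();print(round(s["time"],2),"yaw",round(np.degrees(s["tool_rot"][2])%360,1),"z",round(s["position"][2],4),"F",np.round(s["force"],1),"M",np.round(s["wrist_torque"],2),"q3,7",np.round(s["joint_pos"][[2,6]],2) if hasattr(s["joint_pos"],"shape") else "")
E
H="python3 -m handwheel"; 
$H '[0,0,0,3,0,0,0,3]'>/dev/null; python3 st.py
$H '[0,0,0,3,0,0,0,3]'>/dev/null; python3 st.py
$H '[0,0,0,3,0,0,0,3]'>/dev/null; python3 st.py
$H '[0,0,0,3,0,0,0,3]'>/dev/null; python3 st.py
$H '[0,0,0,3,0,0,0,3]'>/dev/null; python3 st.py
$H '[0,0,0,3,0,0,0,3]'>/dev/null; python3 st.py
$H '[0,0,0,3,0,0,0,3]'>/dev/null; python3 st.py
$H '[0,0,0,3,0,0,0,3]'>/dev/null; python3 st.py
$H '[0,0,0,3,0,0,0,3]'>/dev/null; python3 st.py
$H '[0,0,0,3,0,0,0,3]'>/dev/null; python3 st.py
```

```text
34.33 yaw 202.2 z 0.1183 F [-2.2  0.7  5.2] M [0.21 0.34 0.48] q3,7 [0.75 2.3 ]
34.58 yaw 196.1 z 0.1183 F [-1.7  0.1  6.5] M [0.11 0.32 0.39] q3,7 [0.77 2.2 ]
34.83 yaw 190.1 z 0.1183 F [-2.1  1.3  5.9] M [0.02 0.33 0.24] q3,7 [0.78 2.1 ]
35.08 yaw 184.1 z 0.1183 F [-0.9 -0.2  4.7] M [-0.02  0.29  0.04] q3,7 [0.8  1.99]
35.33 yaw 178.1 z 0.1183 F [-1.2 -1.   4.4] M [-0.09  0.23  0.02] q3,7 [0.81 1.89]
35.58 yaw 172.1 z 0.1183 F [-1.3 -0.3  5.4] M [-0.07  0.16  0.06] q3,7 [0.83 1.79]
35.83 yaw 166.1 z 0.1183 F [ 0.1 -0.8  5. ] M [-0.16  0.18  0.01] q3,7 [0.84 1.69]
36.08 yaw 160.1 z 0.1183 F [-1.8 -1.6  5.7] M [-0.2   0.42  0.09] q3,7 [0.86 1.6 ]
36.33 yaw 154.0 z 0.1183 F [-1.7 -1.2  5.6] M [-0.36  0.48  0.13] q3,7 [0.88 1.5 ]
36.58 yaw 148.1 z 0.1183 F [-2.4 -2.3  5.7] M [-0.33  0.63  0.34] q3,7 [0.9 1.4]
```

The pattern is periodic: free play centred on about 171° (≡51° mod 60, where 50° is predicted for 4.0 rad), with torque rising to 0.48 N m, well above the 0.25 N m turning friction, before each corner crest. So the screw is at its hard end. Releasing here, under slight clockwise load.

```bash
python3 -m handwheel '[0,0,0,0,0,0,0,0,0,0,0,0,0,0,0,0,0,0,-10,0,0,0,-20,0,0,0,-40,0,0,0,-40,0,0,0,0,0,0,0,0,0]' 85
python3 - <<'E'
from h import *
s=r.sense();p=eyes.get_image("wrist");c=p["color"];w=wpose(s["position"],s["tool_rot"],p)
for o in("key_grip","key_tip"):print(o,[(np.round(b["at"],1).tolist(),round(b["confidence"],2)) for b in landmark_of(p,o)])
print("expected grip,tip px if upright at home",proj(w,[[.529,-.13,.133],[.529,-.13,.012]]))
E
```

```text
time: 37.83
position: [0.5292, -0.13, 0.2282]
tool_rot: [3.14, 0.001, 2.586]
force: [-0.3, 0.4, -0.4]
finger_gap: 0.0851
gripper_force: 0.0
key_grip [([249.0, 196.6], 0.76)]
key_tip [([464.2, 80.8], 0.65)]
expected grip,tip px if upright at home [[250.04113137 192.66572441]
 [250.45574899 166.07917082]]
```

The key's grip point is seen at (249,197) and expected at (250,193), so it is home and upright. The gripper is clear.

```bash
python3 -c "
from h import *
print(r.finish_job())"
```

```text
the job is handed in; nothing more can be done
None
```

I handed the job in at about 38 s: the key is left standing in the socket, released. Torque readings put the screw at its hard end, but I couldn't see the screw angle directly, and the key rode over the socket corners a few times against the end; no verdict came back.

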